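# Set the bench variable transformer to the red line

### The job

Bring the variable transformer up to its marked setting: with a fingertip against one side of the dial's grip bar, push the dial round clockwise (seen from above) until its white index mark lines up with the red line on the scale, without letting it run past the red line by a scale division or more. Do not pinch the grip bar between the fingers, and leave the phone, the jar and the screwdriver where they lie.

Things in the scene. Friction and masses are not known exactly. Their poses are not given: they have to be found in the camera images.
- variac: bench variable transformer, fixed: an upright grey vented can, 166 mm in diameter, 132 mm high, light grey round dial plate on top, black terminal panel with red and black posts on its front, to 108 mm from the axis. Origin on the bench under the can's centre, z up, -x to its front. Scale: 25 divisions of 0.223 rad (12.5 mm at the index), rising clockwise from above, its gap to the front
- dial: black dial on the can, turning about its own z (vertical, through the can's centre); origin 133 mm above the bench; x points along the white index mark. Round skirt, radius 42 mm, top 145 mm above the bench. Steady drag of 0.12 N m (5 N at 25 mm from the axis), no spring: stays where left. Starts near the low end; the red line is 0.8 to 4.2 rad clockwise of it; no stop in between
- dial_axis (a point): on the dial's axis, centre of the flat top of its black grip bar, 171 mm above the bench. The bar stands on the skirt along the dial's x axis: 76 mm long (38 mm to either side of the axis), 16 mm wide, 26 mm high (145 to 171 mm above the bench), with two flat upright sides to push on, bar_left (the dial's +y side) and bar_right (its -y side)
- index (a point): outer end of the dial's white index mark (3 mm wide; it runs along the bar's top and the flat pointer at the bar's index end), on the pointer's tip, 56 mm from the axis, 140 mm above the bench
- marker: the red line, a flat red strip 4 mm wide, 18 mm long, lying radially on the scale 57.5 to 75.5 mm from the dial's axis, fixed. Origin on the dial's axis at the dial plate, 132 mm above the bench; x points horizontally from the axis along the red line, z up
- red_line (a point): point on the middle of the red line's direction, just inside its inner end, 56 mm from the dial's axis: when the dial is set exactly, the index point stands right over it
- phone: loose smartphone lying face up on the bench beside the transformer, 150 x 72 x 8 mm, 0.19 kg; origin at the centre of its underside, x along its length; leave alone
- jar_mid (a point): loose white screw jar with blue lid, 48 mm in diameter, 45 mm high, standing on the bench beside the transformer; this point is its centre; leave alone
- screwdriver_grip (a point): loose screwdriver with red handle, 160 mm long, lying on the bench beyond the transformer; this point is on its handle; leave alone

How it is judged (in metres and radians):
At the end, for the whole second after the job is handed in: The dial is at rest with the outer end of its white index mark within 3 mm of the red line's direction (about 3 degrees), the robot is clear, and the phone, jar and screwdriver are within 10 mm of where they started (horizontal distance between index and red_line below 0.003 m and angular speed of dial below 0.05 rad/s and distance of each of phone, jar_mid, screwdriver_grip from where it was at the start of the episode below 0.01 m); the robot touches nothing.
It fails at once if the index mark runs a whole scale division (12.5 mm) past the red line (y of index in the frame of marker below -0.0125 m and x of index in the frame of marker above 0 m).
It fails at once if the grip bar is pinched: the fingers press on both of its sides at once (contact force between the fingers and bar_left above 1 N and contact force between the fingers and bar_right above 1 N).
It fails at once if the phone is lifted or shoved (distance of phone from where it was at the start of the episode above 0.015 m).
It fails at once if the jar is lifted, tipped or shoved (distance of jar_mid from where it was at the start of the episode above 0.015 m or angle between jar_mid's own z axis and vertical above 0.5 rad).
It fails at once if the screwdriver is lifted or shoved (distance of screwdriver_grip from where it was at the start of the episode above 0.015 m).
It also fails if it takes over 64 s, if anything falls off the work surface, if the arm or the gripper's body presses on something with over 40 N, if the wrist force passes 120 N, or if a joint passes its speed limit or range.

### The arm

A 6-joint arm with a two-finger parallel gripper is mounted at the origin on the work surface. World frame = base frame: x ahead of the robot, y to its left, z up, the work surface at z = 0. Lengths are in m, angles in degrees, forces in N, time in s.
With the tool pointing down it reaches from about 0.275 to 0.775 m from the base axis. Payload 14.6 kg.
Tool frame: the origin (TCP) lies at the very end of the fingers, on their centre line; the grasp point (between the pads) lies 19 mm behind it (arm.grasp_offset is the z of the grasp point in the tool frame, in m); z points along the fingers, y is the line along which they close (so a half turn about z gives the same grasp; the last joint's range is limited). The gripper opens to 85 mm and grips with 20 to 120 N. Pads are 22 mm wide; open, the fingers measure 114 mm over their backs; the gripper's body (76 mm by 85 mm) begins 54 mm behind the grasp point. The pads swing forward as they close: fully open they stand 13 mm farther back than shut.
Start: joints at [63.123, 15.075, -2.767, 72.158, 0, 81.102], TCP at [0.162, 0.499, 0.231] pointing down, gripper open.
Joint ranges: [-151.79, 151.79], [-50.71, 97.33], [-67.44, 78.34], [-121.81, 120.89], [-77.56, 73.72], [-180, 180]. Speed limits (degrees/s): [108.29, 108.29, 147.25, 159.86, 180, 180].

### API

Orientations are given as a 3x3 rotation matrix whose columns are the frame's x, y, z axes.
In Python, from plant import arm, kin, state, optics gives the robot as it stands. Calls block until the motion is done:
- arm.reach(position, orientation): joint-space move of the TCP to a pose.
- arm.movel(position, ori=None, velocity=0.15): straight line of the TCP; ori=None keeps the orientation; velocity is the mean speed in m/s.
- arm.move_joints(angles): joint-space move.
- arm.open_jaws() and arm.gripper_close(): open the fingers fully, or close them until they stop; the grip force is fixed at half the most.
- arm.wait(seconds).
- kin.inverse_kinematics(position, orientation): joint angles nearest the present ones, or None.
- state(): the state.
- optics.read_camera(name): name is "scene" or "top"; returns a dict with "color" (420x560x3 uint8, red, green, blue), "z_map" (420x560 float32, m along the optical axis (not along the pixel's ray), 0 where there is no reading), "fx", "fy", "cx", "cy" (pixels), "k1" (the pictures are not rectified: a ray, as slopes to the right and down, at radius r is drawn at 1 + k1 r^2 times it, then the intrinsics apply), "extrinsics" (4x4, takes a point from camera to world coordinates). Camera axes: x right, y down, z forward; pixel columns grow to the right and rows downward; lengths in m; the calibration is good to about 2 mm. A picture is of the moment at which its call begins.
A pose or a line that the arm cannot do raises arm.MotionError and nothing moves.
- arm.job_done(): hands the job in; it is judged then, once.
Trained networks look in a picture, given as the dict that the camera call returned (one of the last four; its "shot" number tells which), for a name from the list of things; names that differ only in an ending like _2 or _b are one class to them, and where a whole thing is asked for, a point or a joint stands for the part that bears it (a point fixed in the world has none). Each returns a list of dicts, best first, with "score" (0 to 1); they miss things now and then, are a little off and sometimes report something else, mostly with a low value. They report only what shows in the picture. A call takes as long as a camera call.
- optics.spot_in(picture, label): "box" ([centre column, centre row, width, height] in pixels, round what is visible of it).
- optics.silhouettes(picture, label): "pixels" (420x560 bool, what is visible of it) and "box" ([centre column, centre row, width, height] in pixels, round what is visible of it).
The state is a dict: "clock": time; "joint_pos": joint angles; "dq": joint speeds; "tau": joint torques, N m; "ee_pos": TCP position; "eef_rot": TCP orientation; "force": force on the tool from outside, world axes, zero at the start; "moment": the same for the moment, N m; "finger_gap": finger opening in m; "grasp_force": force on a finger pad.
Only numpy, scipy, OpenCV 4.12 (cv2) and the standard library are available. Lean on these libraries where they do the work, as an engineer would, in place of code of your own. Each camera call takes 0.05 s, during which the arm holds its last target. There are 200 camera calls.

## Working session

There is one attempt and no reset: what is moved stays moved. The work goes in short steps, each a Python script; the robot and the scene stay as the last script left them, time stands still between calls to the robot, and variables do not carry over. Pictures are saved under pics/ and viewed, at most 10 in all, crops included, and the job is handed in when it is done.

```bash
ls; mkdir -p pics; cat > h.py <<'E'
import numpy as np, cv2
from plant import arm, kin, state, optics
def ray(p,uv):
    d=np.array([(uv[0]-p['cx'])/p['fx'],(uv[1]-p['cy'])/p['fy']]); s=d.copy()
    for _ in range(20): s=d/(1+p['k1']*(s@s))
    return np.array([s[0],s[1],1.])
def onplane(p,uv,z):
    T=np.array(p['extrinsics']); d=T[:3,:3]@ray(p,uv); o=T[:3,3]
    return o+d*(z-o[2])/d[2]
def proj(p,X):
    T=np.array(p['extrinsics']); c=T[:3,:3].T@(np.array(X)-T[:3,3]); s=c[:2]/c[2]
    s=s*(1+p['k1']*(s@s)); return np.array([p['fx']*s[0]+p['cx'],p['fy']*s[1]+p['cy']])
def save(p,n,crop=None,k=1):
    im=p['color'][:,:,::-1]
    if crop: im=im[crop[1]:crop[3],crop[0]:crop[2]]
    cv2.imwrite('pics/'+n,cv2.resize(im,None,fx=k,fy=k,interpolation=cv2.INTER_CUBIC))
E
python3 - <<'E'
from h import *
for n in ('scene','top'):
    p=optics.read_camera(n); save(p,n+'0.png')
    print(n,np.round(p['extrinsics'],3).tolist(),p['fx'],p['cx'],p['cy'],p['k1'])
    for l in ('variac','dial','marker','phone','jar_mid','screwdriver_grip'):
        r=optics.spot_in(p,l)
        for d in r[:2]: print(l,np.round(d['box']),round(d['score'],2))
        if r: print(onplane(p,r[0]['box'][:2],{'variac':.13,'dial':.15,'marker':.132}.get(l,.02)).round(3))
E
```

```text
pics
scene [[0.746, 0.499, -0.44, 0.92], [0.665, -0.561, 0.492, -0.367], [-0.001, -0.66, -0.751, 0.738], [0.0, 0.0, 0.0, 1.0]] 467.00906281287484 286.6155910199963 207.94659524250423 -0.04016445761265545
dial [238. 232.  54.  51.] 0.88
[ 0.551 -0.071  0.15 ]
marker [302. 232.  21.  29.] 0.64
[0.62  0.008 0.132]
phone [138. 344.  66.  95.] 0.73
[ 0.514 -0.28   0.02 ]
jar_mid [300. 232.  26.  28.] 0.81
[0.56  0.075 0.02 ]
screwdriver_grip [316. 336.  92.  50.] 0.69
[ 0.722 -0.074  0.02 ]
top [[-0.027, -0.987, 0.158, 0.405], [-0.999, 0.03, 0.016, -0.005], [-0.021, -0.158, -0.987, 1.162], [0.0, 0.0, 0.0, 1.0]] 521.1427007509618 270.1254797631847 205.75221774486923 -0.049635443049213
variac [316. 225.  87.  92.] 0.67
variac [311. 214.  50.  41.] 0.52
[ 0.528 -0.077  0.13 ]
dial [312. 215.  48.  37.] 0.82
[ 0.546 -0.07   0.15 ]
phone [402. 246.  52.  71.] 0.9
[ 0.491 -0.272  0.02 ]
jar_mid [243. 219.  24.  28.] 0.6
[0.561 0.075 0.02 ]
screwdriver_grip [305. 147.  17.  58.] 0.6
[ 0.72  -0.069  0.02 ]
```

```bash
python3 - <<'E'
from h import *
import cv2
a=cv2.imread('pics/scene0.png')[170:400,90:390]; b=cv2.imread('pics/top0.png')[160:290,240:370]
cv2.imwrite('pics/sc.png',cv2.resize(a,None,fx=2.6,fy=2.6,interpolation=cv2.INTER_CUBIC))
cv2.imwrite('pics/tc.png',cv2.resize(b,None,fx=4.6,fy=4.6,interpolation=cv2.INTER_CUBIC))
E
```

```text
(no output)
```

View pics/sc.png

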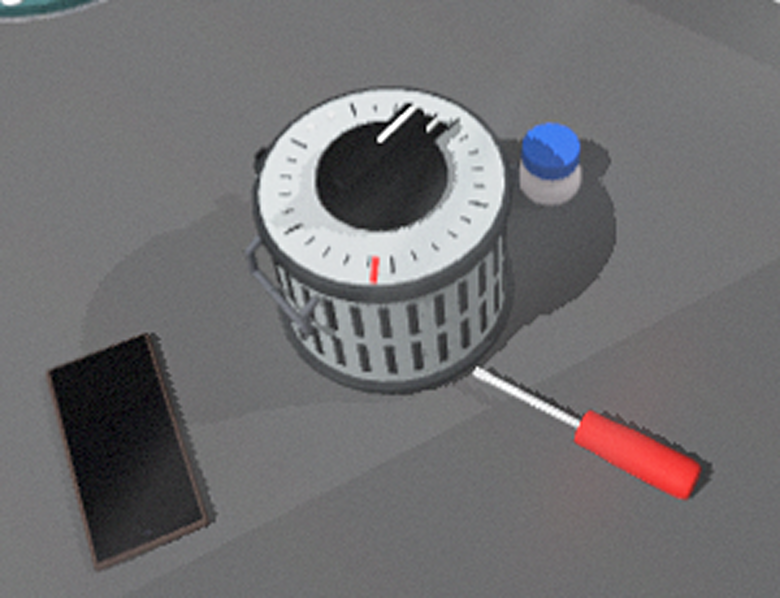

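View pics/tc.png

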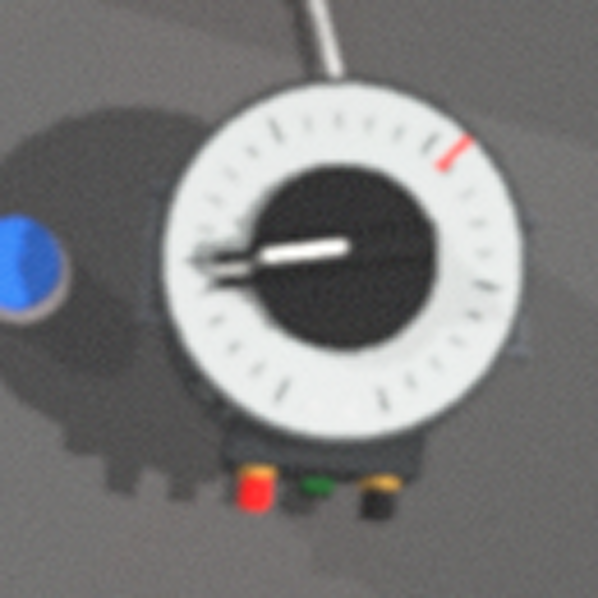

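The pictures show the index pointing to +y (top crop about 205–345, 255) and the red line to the upper right, about (455, 152), some 2.4 rad clockwise. The jar, phone and screwdriver are well clear of the dial.

```bash
cat >> h.py <<'E'
def measure(n,c0=(0.53,-0.077)):
    p=optics.read_camera(n); im=p['color'].astype(int); H,W=im.shape[:2]
    # ortho-rectify at a height, 0.25 mm/px, centred on c0 : col -> -y, row -> -x
    def ortho(z,h=.11,s=.00025):
        k=int(2*h/s); g=(np.arange(k)+.5)*s-h
        Y,X=np.meshgrid(c0[1]-g,c0[0]-g); P=np.stack([X,Y,np.full_like(X,z)],-1).reshape(-1,3)
        T=np.array(p['extrinsics']); c=(P-T[:3,3])@T[:3,:3]; q=c[:,:2]/c[:,2:]
        q=q*(1+p['k1']*(q**2).sum(1,keepdims=True))
        m=np.stack([q[:,0]*p['fx']+p['cx'],q[:,1]*p['fy']+p['cy']],-1).reshape(k,k,2).astype(np.float32)
        return cv2.remap(p['color'],m,None,cv2.INTER_CUBIC),X,Y
    return p,ortho
def red(ortho):
    o,X,Y=ortho(.132); f=o.astype(float); w=np.clip(f[...,0]-np.maximum(f[...,1],f[...,2])-35,0,None)
    w[(X-0.53)**2+(Y+.077)**2>.1**2]=0
    m=(w>0).astype(np.uint8); nl,lab,st,ce=cv2.connectedComponentsWithStats(m)
    r=[]
    for i in range(1,nl):
        if st[i,4]>300:
            s=lab==i; r.append((np.average(X[s],weights=w[s]),np.average(Y[s],weights=w[s]),st[i,4]*.0625))
    return r
def plate(ortho):
    o,X,Y=ortho(.132); g=(o.min(-1)>120).astype(np.uint8)
    cs,_=cv2.findContours(g,cv2.RETR_EXTERNAL,cv2.CHAIN_APPROX_NONE); c=max(cs,key=cv2.contourArea)
    c=cv2.convexHull(c); (u,v),(a,b),_=cv2.fitEllipse(c); return X[int(v),0],Y[0,int(u)],a*.125,b*.125
E
python3 - <<'E'
from h import *
for n in ('top','scene'):
    p,o=measure(n); print(n,'plate',np.round(plate(o),4),'red',np.round(red(o),4))
    for z in (.140,.171):
        im,X,Y=o(z); cv2.imwrite(f'pics/o_{n}_{int(z*1000)}.png',im[:,:,::-1])
a=[cv2.resize(cv2.imread(f'pics/o_{n}_{z}.png'),(400,400))[:300] for n in('top','scene') for z in(171,140)]
cv2.imwrite('pics/ortho.png',np.vstack([np.hstack(a[:2]),np.hstack(a[2:])]))
E
```

```text
top plate [ 5.4960e-01 -7.5100e-02  7.8471e+01  8.1720e+01] red [[ 5.924000e-01 -1.253000e-01  1.346875e+02]
 [ 4.480000e-01 -3.420000e-02  2.896250e+02]
 [ 4.503000e-01 -8.990000e-02  3.400000e+01]]
scene plate [ 5.48600e-01 -7.41000e-02  7.75132e+01  7.80031e+01] red [[  0.5929  -0.1237 102.625 ]]
```

View pics/ortho.png

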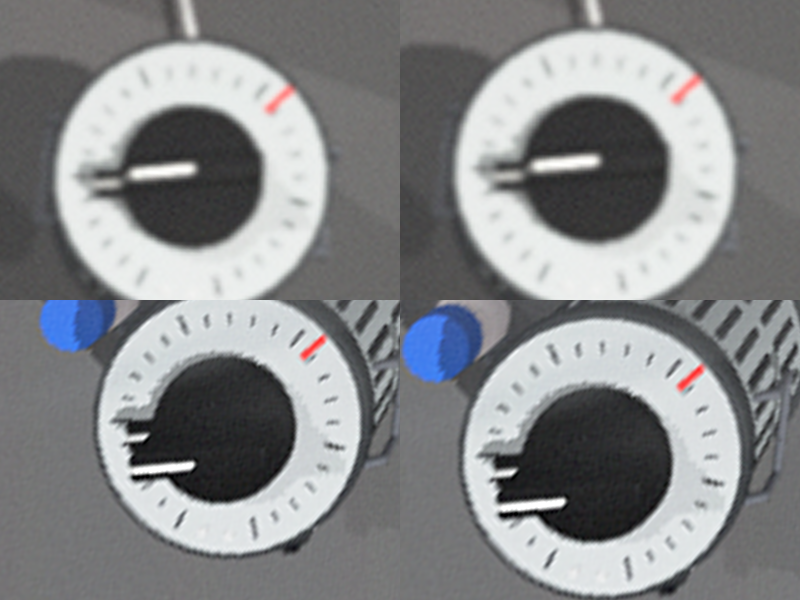

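```bash
cat >> h.py <<'E'
C=np.array([.549,-.0746]); 
def tool(th,n,r,z,opt):
    """dial angle th (deg), finger centre n off bar midplane on +y side, r along the bar"""
    t=np.radians(th); ex=np.array([np.cos(t),np.sin(t),0]); ey=np.array([-ex[1],ex[0],0])
    a=np.radians(th+90+opt); x=np.array([np.cos(a),np.sin(a),0]); zz=np.array([0,0,-1.])
    R=np.column_stack([x,np.cross(zz,x),zz]); pos=np.array([*C,z])+r*ex+n*ey; return pos,R
E
python3 - <<'E'
from h import *
for opt in (0,90,180,270):
    for th in (95,45,0,-49):
        p,R=tool(th,.021,.026,.155,opt); q=kin.inverse_kinematics(p,R); print(opt,th,None if q is None else np.round(q,0))
s=state(); print(np.round(s['eef_rot'],2).tolist(),s['finger_gap'],s['clock'])
E
```

```text
0 95 [-14.  17. -12.  61.   0. -19.]
0 45 [-13.  20.  -8.  62.   0.  32.]
0 0 [-13.  22.  -4.  64.   0.  77.]
0 -49 [-16.  23.  -3.  64.   0. 123.]
90 95 [ -14.   17.  -12.   61.    0. -109.]
90 45 [-13.  20.  -8.  62.   0. -58.]
90 0 [-13.  22.  -4.  64.   0. -13.]
90 -49 [-16.  23.  -3.  64.   0.  33.]
180 95 [-14.  17. -12.  61.   0. 161.]
180 45 [ -13.   20.   -8.   62.    0. -148.]
180 0 [ -13.   22.   -4.   64.    0. -103.]
180 -49 [-16.  23.  -3.  64.   0. -57.]
270 95 [-14.  17. -12.  61.   0.  71.]
270 45 [-13.  20.  -8.  62.   0. 122.]
270 0 [-13.  22.  -4.  64.   0. 167.]
270 -49 [ -16.   23.   -3.   64.    0. -147.]
[[-0.95, 0.31, -0.0], [0.31, 0.95, -0.0], [0.0, -0.0, -1.0]] 0.08532157690053604 0.8
```

```bash
python3 - <<'E'
from h import *
arm.gripper_close()
arm.reach(*tool(95,.034,.026,.225,0))
arm.movel(tool(95,.034,.026,.162,0)[0],velocity=.08); print(np.round(state()['force'],1))
arm.movel(tool(95,.034,.026,.154,0)[0],velocity=.04); print(np.round(state()['force'],1),state()['finger_gap'])
arm.movel(tool(95,.021,.026,.154,0)[0],velocity=.04)
for th in range(90,-26,-8):
    p,R=tool(th,.0195,.026,.154,0); arm.movel(p,R,velocity=.04); f=state()['force']; print(th,np.round(f,1))
    if np.linalg.norm(f)>30: print('stop');break
print(state()['clock'])
p,R=tool(th,.034,.026,.154,0); arm.movel(p,velocity=.06)
p[2]=.23; arm.movel(p,velocity=.15); p=p+[-.13,.12,.05]; arm.movel(p,velocity=.25)
P,o=measure('top',tuple(C)); save(P,'top2.png',(240,150,380,270),5); im=o(.171)[0]; cv2.imwrite('pics/o2.png',im[140:-140,140:-140,::-1]); print(state()['clock'])
E
```

```text
[-0.3 -0.6  0. ]
[0.1 0.4 0.7] 1.9784245193510178e-05
90 [-2.   0.2  0.5]
82 [-5.  -0.8 -0. ]
74 [-3.2 -0.7  0.6]
66 [-2.6 -1.3 -0.6]
58 [-2.7  0.4 -0.4]
50 [-1.3  0.8 -1.3]
42 [-0.4 -0.1  0.4]
34 [-1.2  1.6 -0.4]
26 [-0.4  1.3 -0.1]
18 [-0.3  0.7 -0.1]
10 [-0.7  0.4 -1.2]
2 [-0.8  1.1 -0.7]
-6 [ 0.8  1.5 -0.1]
-14 [ 1.9  0.6 -0.2]
-22 [ 0.7  0.9 -0.8]
9.9833
11.9667
```

View pics/o2.png

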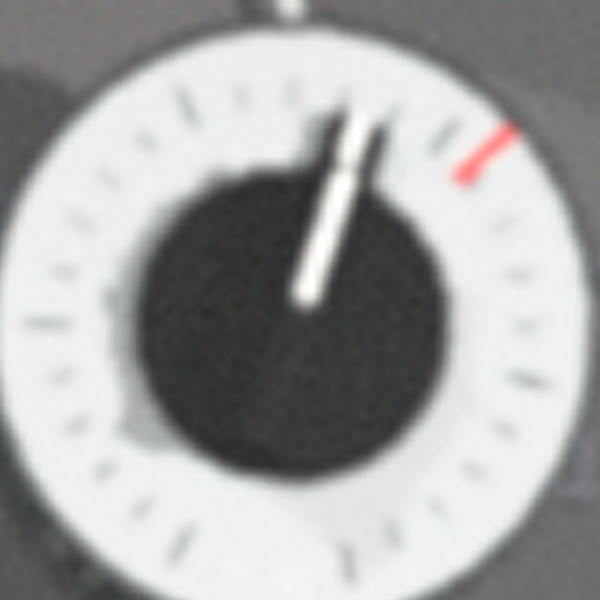

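The index now lies at about -17° (white line (306,300)→(343,178) in the crop), against the red line at about -49°. The finger's lag is about 5°. Next I push to roughly 8° short and measure.

```bash
cat >> h.py <<'E'
def push(th0,th1,step=4,v=.03):
    p,R=tool(th0,.034,.026,.23,0); arm.reach(p,R); p[2]=.154; arm.movel(p,velocity=.12)
    for th in [*np.arange(th0,th1,-step),th1]:
        p,R=tool(th,.0195,.026,.154,0); arm.movel(p,R,velocity=v)
    print(np.round(state()['force'],1)); p,R=tool(th1,.034,.026,.154,0); arm.movel(p,velocity=.06)
    p[2]=.23; arm.movel(p,velocity=.15); arm.movel(p+[-.13,.12,.05],velocity=.25)
def look(n):
    P,o=measure(n,tuple(C)); out={}
    im,X,Y=o(.171); g=im.min(-1).astype(float); rr=np.hypot(X-C[0],Y-C[1])
    w=np.clip(g-110,0,None)*(rr<.0355); s=w>0
    nl,lab,st,_=cv2.connectedComponentsWithStats(s.astype(np.uint8)); i=1+np.argmax(st[1:,4]); s=lab==i
    c=np.array([np.average(X[s],weights=w[s]),np.average(Y[s],weights=w[s])])
    ev,V=np.linalg.eigh(np.cov(np.stack([X[s],Y[s]]),aweights=w[s])); d=V[:,1]; d=d if d@(c-C)>0 else -d
    rd=min(red(o),key=lambda q:abs(np.hypot(q[0]-C[0],q[1]-C[1])-.0665))
    v=np.array(rd[:2])-C; out=dict(dir=np.degrees(np.arctan2(d[1],d[0])),via_c=np.degrees(np.arctan2(*(c-C)[::-1])),c=c,len=np.sqrt(ev[1]*12),
       red=np.degrees(np.arctan2(v[1],v[0])),rr=np.hypot(*v), red_off_bar_line_mm=1000*(d[0]*(rd[1]-c[1])-d[1]*(rd[0]-c[0])))
    print(n,{k:np.round(q,4) for k,q in out.items()}); return o
E
python3 - <<'E'
from h import *
push(-10,-46)
for n in('top','scene'):
    o=look(n); cv2.imwrite(f'pics/o3{n}.png',o(.136)[0][100:-300,240:-140,::-1])
cv2.imwrite('pics/o3.png',np.hstack([cv2.resize(cv2.imread(f'pics/o3{n}.png'),(400,384)) for n in('top','scene')]))
print(state()['clock'])
E
```

```text
[ 3.8  1.2 -0.4]
top {'dir': np.float64(-41.8711), 'via_c': np.float64(-46.4442), 'c': array([ 0.5612, -0.0874]), 'len': np.float64(0.0339), 'red': np.float64(-49.4221), 'rr': np.float64(0.066), 'red_off_bar_line_mm': np.float64(-7.2591)}
scene {'dir': np.float64(-83.0753), 'via_c': np.float64(-169.7161), 'c': array([ 0.522 , -0.0795]), 'len': np.float64(0.0369), 'red': np.float64(-48.2545), 'rr': np.float64(0.0658), 'red_off_bar_line_mm': np.float64(64.9717)}
18.4
```

View pics/o3.png

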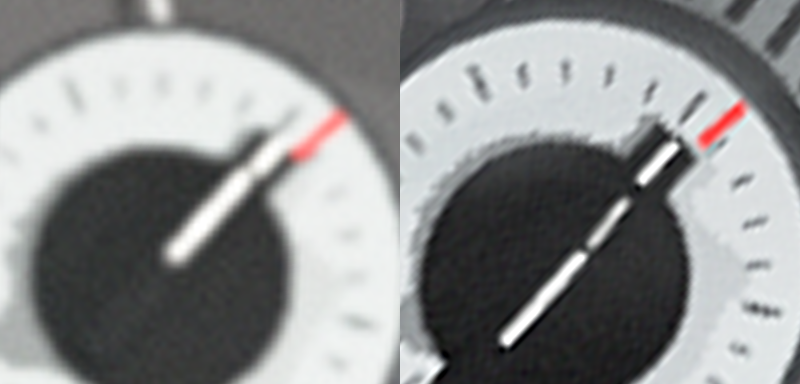

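The index reads -41.9° and the red line about -48.8° (mean of the two cameras), and the crop shows the pointer tip just short of the red line. I'll go most of the rest of the way.

```bash
python3 - <<'E'
from h import *
push(-38,-51.5,v=.02)
look('top')
for n,k in(('top',.140),('scene',.140)):
    o=measure(n,tuple(C))[1]; cv2.imwrite(f'pics/o4{n}.png',o(k)[0][140:-440,440:-140,::-1])
    im,X,Y=o(.140); rr=np.hypot(X-C[0],Y-C[1]); t=np.degrees(np.arctan2(Y-C[1],X-C[0])); g=im.min(-1).astype(float)
    for r in (.046,.049,.052):   # pointer: white between black flanks
        a=np.arange(-75,-20,.25); px=np.stack([C[0]+r*np.cos(np.radians(a)),C[1]+r*np.sin(np.radians(a))])
        v=cv2.remap(g.astype(np.float32),((C[1]+.11-px[1])/.00025).astype(np.float32)[None],((C[0]+.11-px[0])/.00025).astype(np.float32)[None],cv2.INTER_LINEAR)[0]
        print(n,r,v[::8].astype(int))
    print(red(o)[0])
cv2.imwrite('pics/o4.png',np.hstack([cv2.resize(cv2.imread(f'pics/o4{n}.png'),(400,400)) for n in('top','scene')]))
print(state()['clock'])
E
```

```text
[ 2.4  2.4 -0.4]
top {'dir': np.float64(-46.7181), 'via_c': np.float64(-51.8453), 'c': array([ 0.56  , -0.0886]), 'len': np.float64(0.0344), 'red': np.float64(-49.5721), 'rr': np.float64(0.0663), 'red_off_bar_line_mm': np.float64(-1.713)}
top 0.046 [237 238 237 234 233 228 222 194 153  99  92 149 225 249 245 184 116  78
 101 146 184 211 229 235 236 236 236 237]
top 0.049 [238 238 235 232 231 228 225 210 172 116  86 130 223 250 246 180 100  78
 124 169 208 231 236 236 236 236 237 237]
top 0.052 [238 238 239 235 229 228 228 222 194 138  96 119 204 244 239 174 104 101
 163 204 227 234 235 236 231 232 235 236]
(np.float64(0.5919903756080944), np.float64(-0.12508901837323427), np.float64(135.8125))
scene 0.046 [205 207 201 206 208 206 202 215 198 120  55  43  15 164 255 215  79  41
  43  43 128 139 169 154 186 212 175 174]
scene 0.049 [200 200 201 208 215 203 201 204 203 165  66  43  27 126 255 202  57  43
  42  65 155 153 191 224 221 221 217 219]
scene 0.052 [202 213 218 221 221 220 211 199 214 172  82  45  46  85 255 207  55  44
  46  81 156 138 191 214 216 212 211 211]
(np.float64(0.5928151073201986), np.float64(-0.12370434806983822), np.float64(103.3125))
23.9417
```

View pics/o4.png

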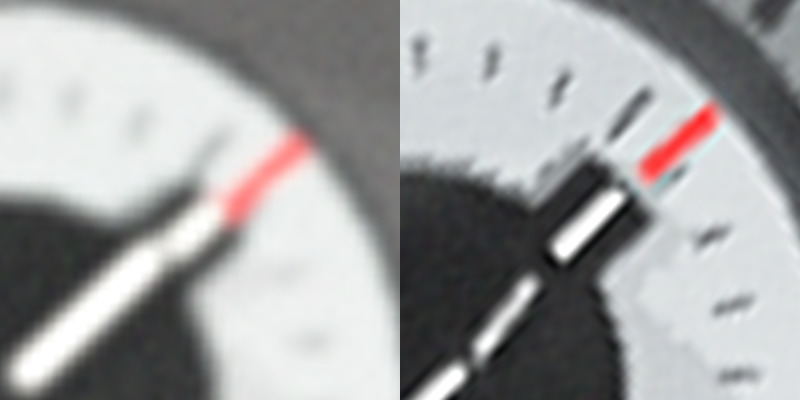

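The pointer tip is about 1.5° (1.5 mm) short of the red line: top -48.2° against -49.6°, scene -46.6° against -48.2°. One last fine push of 1.5°.

```bash
python3 - <<'E'
from h import *
push(-46,-53.0,v=.015)
look('top')
for n in('top','scene'):
    P,o=measure(n,tuple(C)); im,X,Y=o(.140); cv2.imwrite(f'pics/o5{n}.png',im[140:-440,440:-140,::-1])
    for l in ('phone','jar_mid','screwdriver_grip'):
        r=optics.spot_in(P,l); print(n,l,np.round(r[0]['box']) if r else None)
    rd=min(red(o),key=lambda q:abs(np.hypot(q[0]-C[0],q[1]-C[1])-.0665)); print('red',np.degrees(np.arctan2(rd[1]-C[1],rd[0]-C[0])))
    a=np.arange(-60,-38,.25); g=im.min(-1).astype(np.float32)
    for r in (.046,.049,.052):
        px=C[:,None]+r*np.stack([np.cos(np.radians(a)),np.sin(np.radians(a))])
        v=cv2.remap(g,((C[1]+.11-px[1])/.00025).astype(np.float32)[None],((C[0]+.11-px[0])/.00025).astype(np.float32)[None],cv2.INTER_LINEAR)[0]
        m=int(20+np.argmax(cv2.blur(v[None],(9,1))[0][20:-20])); s=slice(m-10,m+11); w=np.clip(v[s]-140,0,None); print(r,(a[s]*w).sum()/w.sum())
cv2.imwrite('pics/o5.png',np.hstack([cv2.resize(cv2.imread(f'pics/o5{n}.png'),(400,400)) for n in('top','scene')]))
print(state()['clock'])
E
```

```text
[ 2.1  2.4 -0.3]
top {'dir': np.float64(-48.2319), 'via_c': np.float64(-53.6872), 'c': array([ 0.559 , -0.0882]), 'len': np.float64(0.0345), 'red': np.float64(-49.5068), 'rr': np.float64(0.0664), 'red_off_bar_line_mm': np.float64(0.1329)}
top phone [401. 245.  49.  68.]
top jar_mid None
top screwdriver_grip [305. 138.  14.  35.]
red -49.511900764478796
0.046 -50.23432078461496
0.049 -50.19386086670943
0.052 -49.990703115119295
scene phone [140. 343.  58.  93.]
scene jar_mid [302. 232.  23.  30.]
scene screwdriver_grip [316. 337.  90.  48.]
red -48.25224227177674
0.046 -48.37201685003038
0.049 -48.39213554479803
0.052 -48.224935622372556
29.5417
```

View pics/o5.png

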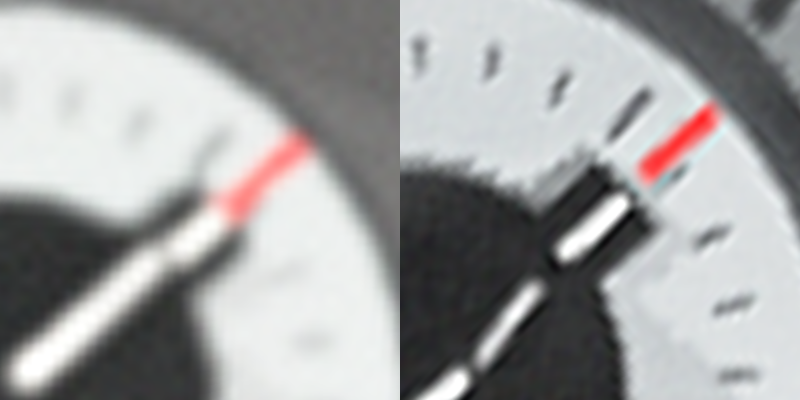

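The white pointer now runs straight into the red line in both views, within about 0.5°. The loose items are where they were and the arm is clear.

```bash
python3 -c "
from plant import arm
print(arm.job_done())"
```

```text
the job is handed in; nothing more can be done
None
```

The dial is set: its index mark lies within about 0.5° of the red line in both cameras, it never ran past the limit, and the job was handed in at about 30 s with the loose items unmoved and the arm clear.

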